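Shut the block heater and start it

ROBOT

A 6-joint arm with a two-finger parallel gripper is mounted at the origin on the work surface. World frame = base frame: x ahead of the robot, y to its left, z up, the work surface at z = 0. Lengths are in m, angles in rad, forces in N, time in s.
With the tool pointing down it reaches from about 0.3 to 0.875 m from the base axis. Payload 6.4 kg.
Tool frame: the origin (TCP) lies at the centre of the arm's flange, where the gripper is bolted on; the fingertips stand 173 mm ahead of it and the grasp point (between the pads) lies 155 mm ahead of it; z points along the fingers, x is the direction in which the jaws open and shut, and the axes are right-handed (so a half turn about z gives the same grasp; the last joint's range is limited). The gripper opens to 85 mm and grips with 20 to 120 N. Pads are 22 mm wide; open, the fingers measure 114 mm over their backs; the gripper's body (76 mm by 85 mm) begins 54 mm behind the grasp point. The pads swing forward as they close: fully open they stand 13 mm farther back than shut.
Start: joints at [-1.47, 0.181, 1.607, -0, 1.354, -0.206], TCP at [0.174, -0.548, 0.405] pointing down, gripper open.
Joint ranges: [-2.99, 2.99], [-0.89, 2.07], [0.3, 2.58], [-1.14, 4.28], [0, 2.63], [-3.12, 3.12]. Speed limits (rad/s): [2.57, 2.57, 3.01, 3.14, 3.14, 3.14].

INTERFACE

Orientations are given as a unit quaternion [w, x, y, z].
In Python, from bench import ctrl gives the robot as it stands. The module is installed in compiled form; this text tells all that it offers.
- The arm moves only by the tool move_arm, never from a script. Its argument "moves" is a list of rows, each an object of numbers: "gripper": the opening in per cent of the stroke, from 0 (shut) to 100 (fully open); "x", "y", "z": the shift along the tool's x, y, z in cm; "roll": the turn about the tool's z in degrees. In form: [{"gripper": .., "x": .., "y": .., "z": .., "roll": ..}, ...]. A call has 1 to 5 rows; each row shifts and turns the commanded pose from where the row before left it, along the tool's axes as they then stand; what a row does not reach is not made up. A row lasts 1/8 s, in which the tool goes at most 62.5 mm and 10.7 degrees, less where a joint would pass 70% of its speed; a pose out of reach is approached as far as the arm can. A call is refused whole if a number of a shift passes 6.25 or a number of a turn 10.7, either way. A call with a gripper value outside its range is refused whole. The fingers move at their own pace and stop on an object; the grip force is fixed at half the most. Time passes only in rows, so rows that do not move let the fingers close. It gives the time, the measured TCP pose, the force and the opening at its end, in the units of the state.
- ctrl.get_obs(): the state, without advancing time (a new reading comes with each control period).
- ctrl.camera(name): name is "side" or "top"; returns a dict with "img" (420x560x3 uint8, red, green, blue), "fx", "fy", "cx", "cy" (pixels), "D" ([k1, k2, p1, p2, k3] as OpenCV has them; the pictures are not rectified), "world_from_camera" (4x4, takes a point from camera to world coordinates). Camera axes: x right, y up, looking along -z (the intrinsics and any distortion apply to the point x, -y, -z); pixel columns grow to the right and rows downward; lengths in m; the calibration is good to about 2 mm. A picture is of the moment at which its call begins. There is no depth.
- ctrl.hand_in(): hands the job in, once; it reports no verdict.
The state is a dict: "time_s": time; "q": joint angles; "dq": joint speeds; "joint_efforts": joint torques, N m; "eef_pos": TCP position; "eef_rot": TCP orientation; "wrist_force": force on the tool from outside, world axes, zero at the start; "torque": the same for the moment, N m; "opening": opening from 0.0 (shut) to 1.0 (fully open).
Only numpy, scipy, OpenCV 4.12 (cv2) and the standard library are available. Lean on these libraries where they do the work, as an engineer would, in place of code of your own. Each camera call takes 0.05 s, during which the arm holds its last target. There are 200 camera calls.

TASK

With the fingertips, gently push the heater's open lid fully shut, then lightly press the green start key right down, let it spring back and withdraw. Do not press the red or yellow key, do not pick anything up, and leave the tip box, tube rack and bottle where they stand.

Things in the scene. Friction and masses are not known exactly. Their poses are not given: they have to be found in the camera images.
- heater: White bench block heater for sample tubes, fixed to the bench, 220 (x) x 190 (y) x 90 mm high to the rim of its tube well. Origin at the centre of its underside, on the bench; own z up, own -x is the front with the key deck (56 mm above the bench, own x -0.110 to -0.028), own +x the rear with the tube well (own x -0.028 to 0.110) under the lid
- lid (a joint): Navy blue lid of the heater, a flat plate 132 (hinge to free edge) x 186 x 10 mm with a sky-blue panel. Opening angle in rad: 0 is fully shut, starts at 0.35 to 0.7, stop at 1.25. The hinge lies along the heater's own y at own (0.108, 0, 0.090), at the rear; the free edge is at the front, raised. A stiff hinge keeps the lid where it is left
- lid_top (a point): Point on the lid's upper (outer) face, on its centre line, 72 mm from the hinge; turns with the lid, z normal to the face. 2 to 4 N straight down here closes the lid. With the lid shut it lies at the heater's own (0.036, 0, 0.101) and the upper face is level, 101 mm above the bench
- lid_edge (a point): Middle of the lid's free edge, upper face, 132 mm from the hinge; turns with the lid
- green_key (a joint): Green start key, travel in m: 0 up, 0.005 fully down; a spring brings it back up. 1.2 N begins to move it, 4 N takes it fully down
- green_key_top (a point): Centre of the top of the green key, a round cap of 24 mm diameter that stands 9 mm proud of its black bezel (40 mm diameter), 78 mm above the bench; pressed straight down. The three keys stand in a row across the key deck along the heater's own y, 52 mm apart, in any order
- red_key (a joint): Red key, the same as the green key; must not be pressed
- red_key_top (a point): Centre of the top of the red key
- yellow_key (a joint): Yellow key, the same as the green key; must not be pressed
- yellow_key_top (a point): Centre of the top of the yellow key
- tip_box: Loose navy pipette-tip box with a purple top, 85 x 122 x 58 mm high, beside the heater; origin at the centre of its underside. Leave alone
- tube_rack: Loose yellow tube rack, 90 x 125 mm, 40 mm high (tubes to 56 mm), beside the heater; origin at the centre of its underside. Leave alone
- reagent: Loose small amber bottle with a blue cap, 42 mm diameter, 75 mm high, near the heater's front corner; origin at the centre of its underside. Leave alone

How it is judged:
On the way, in this order (a step that is already met when the one before it is completed fails the run):
1. the lid is pushed fully shut (value of joint lid below 0.04 rad), for 0.2 s.
2. the green key is pressed down (value of joint green_key above 0.0035 m), for 0.05 s.
At the end, for the whole second after the job is handed in: The lid is shut (under 0.04 rad, 5 mm at its free edge), all three keys are up (within 1 mm), and the tip box, tube rack and bottle stand upright, at rest, within 15 mm of where they began (value of joint lid below 0.04 rad and value of joint each of green_key, red_key, yellow_key below 0.001 m and distance of each of tip_box, tube_rack, reagent from where it was at the start of the episode below 0.015 m and linear speed of each of tip_box, tube_rack, reagent below 0.02 m/s and angle between each of tip_box, tube_rack, reagent's own z axis and vertical below 0.15 rad); the robot touches nothing.
It fails at once if the red or yellow key is pressed (over 1.5 mm) (value of joint any of red_key, yellow_key above 0.0015 m).
It fails at once if the green key is pressed (over 2 mm) while the lid is open (value of joint green_key above 0.002 m and value of joint lid above 0.04 rad).
It fails at once if the lid is lifted or thrown back (over 0.9 rad) (value of joint lid above 0.9 rad).
It fails at once if the lid is pushed hard (over 45 N) or the green key is pressed hard (over 25 N) (contact force between the fingers and lid above 45 N or contact force between the fingers and green_key above 25 N).
It fails at once if the tip box, tube rack or bottle is moved more than 15 mm, lifted or tipped (distance of any of tip_box, tube_rack, reagent from where it was at the start of the episode above 0.015 m or angle between any of tip_box, tube_rack, reagent's own z axis and vertical above 0.25 rad).
It also fails if it takes over 40 s, if anything falls off the work surface, if the arm or the gripper's body presses on something with over 40 N, if the wrist force passes 120 N, or if a joint passes its speed limit or range.

## Working session

There is one attempt and no reset: what is moved stays moved. The work goes in short steps, Python scripts to look and compute and a tool call to move; the robot and the scene stay as the last step left them, time stands still between calls to the robot, and variables do not carry over. Pictures are saved under pics/ and viewed, about 8 in all and at most 12, crops included, and the job is handed in when it is done.

Besides the shell and the picture viewer there is one more tool, called after ">>>" as a command line: name --argument value ..., lists and objects as JSON in quotes. move_arm: Moves the arm, as the interface text tells. Its arguments: {"type":"object","properties":{"moves":{"type":"array","items":{"type":"object","properties":{"gripper":{"type":"number"},"x":{"type":"number"},"y":{"type":"number"},"z":{"type":"number"},"roll":{"type":"number"}}}}},"required":["moves"]}

```bash
mkdir -p pics
cat > h.py <<'E'
import numpy as np,cv2,pickle
from bench import ctrl
def snap(n,tag):
    c=ctrl.camera(n); pickle.dump(c,open(f'pics/{tag}.pkl','wb')); cv2.imwrite(f'pics/{tag}.png',c['img'][:,:,::-1]); return c
def load(tag): return pickle.load(open(f'pics/{tag}.pkl','rb'))
def K(c): return np.array([[c['fx'],0,c['cx']],[0,c['fy'],c['cy']],[0,0,1.]])
def ray(c,px):
    u=cv2.undistortPoints(np.array([[px]],float),K(c),np.array(c['D'],float))[0,0]
    T=np.array(c['world_from_camera']); return T[:3,3],T[:3,:3]@np.array([u[0],-u[1],-1])
def onz(c,px,z):
    o,d=ray(c,px); return o+d*(z-o[2])/d[2]
def tri(a,pa,b,pb):
    o1,d1=ray(a,pa);o2,d2=ray(b,pb)
    s=np.linalg.lstsq(np.c_[d1,-d2],o2-o1,rcond=None)[0]
    p,q=o1+s[0]*d1,o2+s[1]*d2; return (p+q)/2,np.linalg.norm(p-q)
def proj(c,P):
    T=np.array(c['world_from_camera']);q=T[:3,:3].T@(np.array(P)-T[:3,3])
    return cv2.projectPoints(np.array([[q[0],-q[1],-q[2]]]),np.zeros(3),np.zeros(3),K(c),np.array(c['D'],float))[0].ravel()
E
python3 - <<'E'
from h import *
a=snap('side','s0');b=snap('top','t0')
cv2.imwrite('pics/both0.png',cv2.resize(np.vstack([a['img'],b['img']])[:,:,::-1],None,fx=.7,fy=.7))
for c in(a,b):print(np.round(c['world_from_camera'],2).tolist())
o=ctrl.get_obs();print(o['time_s'],o['eef_pos'],o['eef_rot'],o['wrist_force'])
E
```

```text
[[0.96, 0.22, -0.18, 0.43], [-0.28, 0.72, -0.64, -0.48], [-0.01, 0.66, 0.75, 0.71], [0.0, 0.0, 0.0, 1.0]]
[[-0.0, 1.0, -0.07, 0.53], [-1.0, -0.0, 0.01, 0.03], [0.01, 0.07, 1.0, 0.82], [0.0, 0.0, 0.0, 1.0]]
0.1 [ 0.17364177 -0.54792636  0.40389682] [-5.80316167e-04  8.06845829e-01 -5.90761541e-01 -5.22829526e-04] [-0.55111744  1.28607523 -0.33637286]
```

View pics/s0.png

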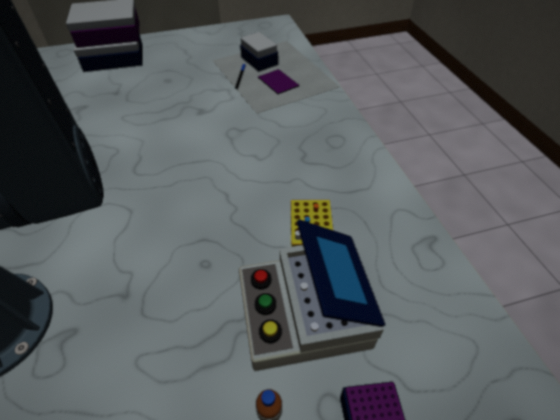

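View pics/t0.png

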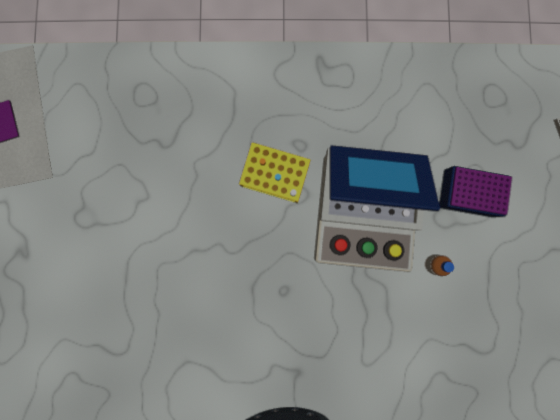

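The side view shows the keys red (261,277), green (265,301) and yellow (270,330), with the lid open behind them. In the top view the keys are at (341,245), (368,248) and (395,250), the lid panel at about (383,174), the bottle at (442,265), the tip box at (477,190) and the rack at (276,171).

```bash
cat >> h.py <<'E'
def blob(c,hlo,hhi,near,smin=120,vmin=60,r=25):
    hsv=cv2.cvtColor(c['img'],cv2.COLOR_RGB2HSV)
    m=cv2.inRange(hsv,(hlo,smin,vmin),(hhi,255,255)); w=np.zeros_like(m);cv2.circle(w,near,r,255,-1);m&=w
    n,l,s,ce=cv2.connectedComponentsWithStats(m); i=1+np.argmax(s[1:,4]); 
    return ce[i],s[i,4],(l==i).astype(np.uint8)
E
python3 - <<'E'
from h import *
a=load('s0');b=load('t0')
P={}
for n,lo,hi,pa,pb in [('red',0,8,(261,277),(341,245)),('green',45,85,(265,301),(368,248)),('yellow',22,35,(270,330),(395,250))]:
    A=blob(a,lo,hi,pa,r=14);B=blob(b,lo,hi,pb,r=14)
    P[n],e=tri(a,A[0],b,B[0]);print(n,A[0],A[1],B[0],B[1],P[n].round(4),e.round(4), onz(b,B[0],.078).round(4), onz(a,A[0],.078).round(4))
d=P['red']-P['yellow'];ey=d[:2]/np.linalg.norm(d[:2]);ex=np.array([ey[1],-ey[0]]);yaw=np.arctan2(ex[1],ex[0])
print('pitch',np.linalg.norm(d)/2,'yaw',yaw)
# panel corners
Q=[]
for c,p in((a,(342,272)),(b,(383,174))):
    bl=blob(c,90,108,p,smin=110,vmin=90,r=70);print(bl[:2])
    cn=max(cv2.findContours(bl[2],0,2)[0],key=cv2.contourArea)
    q=cv2.approxPolyDP(cn,.05*cv2.arcLength(cn,1),1)[:,0];print(q.tolist());Q.append(q)
g=P['green'][:2]
kb=np.array([(P[k][:2]) for k in P]).mean(0)
print('key mid',kb,'ex',ex)
for n,lo,hi,pb,z in[('tip',135,165,(477,190),.058),('rack',20,32,(276,171),.04),('cap',100,125,(447,267),.075)]:
    bl=blob(b,lo,hi,pb,smin=80,vmin=40,r=45 if n!='cap' else 12);q=cv2.boxPoints(cv2.minAreaRect(np.argwhere(bl[2])[:,::-1].astype(np.float32)));print(n,bl[1],[onz(b,x,z)[:2].round(3).tolist() for x in q])
E
```

```text
red [260.29464286 275.07142857] 112 [340.59027778 244.59027778] 144 [ 0.5085 -0.0855  0.0764] 0.0003 [ 0.5087 -0.0853  0.078 ] [ 0.5082 -0.0865  0.078 ]
green [265. 300.] 97 [367.61538462 247.45299145] 117 [ 0.5033 -0.137   0.0759] 0.0003 [ 0.5032 -0.1364  0.078 ] [ 0.5032 -0.1381  0.078 ]
yellow [269.72121212 327.63636364] 165 [394.88965517 250.11034483] 145 [ 0.4978 -0.1888  0.0759] 0.0003 [ 0.498  -0.1882  0.078 ] [ 0.4974 -0.1898  0.078 ]
pitch 0.051942573174090935 yaw -0.1034020127865398
(array([340.99868161, 271.07185234]), np.int32(1517))
[[319, 238], [336, 296], [364, 302], [345, 247]]
(array([382.21546392, 174.57010309]), np.int32(1940))
[[348, 157], [350, 185], [418, 192], [413, 164]]
key mid [ 0.50317028 -0.1370968 ] ex [ 0.99465877 -0.10321785]
tip 2233 [[0.586, -0.302], [0.662, -0.319], [0.642, -0.434], [0.566, -0.417]]
rack 2565 [[0.626, 0.113], [0.716, 0.088], [0.679, -0.032], [0.591, -0.006]]
cap 101 [[0.475, -0.279], [0.475, -0.3], [0.458, -0.3], [0.458, -0.279]]
```

Run:
```python
from h import *
a=load('s0');b=load('t0')
S=[(319,238),(336,296),(364,302),(345,247)];T=[(350,185),(418,192),(413,164),(348,157)]
R=[tri(a,s,b,t) for s,t in zip(S,T)]
for r in R:print(r[0].round(4),r[1].round(4))
p=[r[0] for r in R];f=(p[0]+p[1])/2;k=(p[2]+p[3])/2;d=f-k
print('angle',np.arctan2(d[2],np.linalg.norm(d[:2])),'mid',(f+k)/2)
ex=np.array([.99466,-.1032,0]);g=np.array([.5033,-.137,0])
for n,t,z in(('hinge',.177,.09),('lidtop',.105,.101)):print(n,g+t*ex+[0,0,z])
```

```text
[ 0.6142 -0.0909  0.1556] 0.0036
[ 0.6005 -0.2062  0.1593] 0.001
[ 0.6533 -0.2113  0.122 ] 0.0032
[ 0.6687 -0.0951  0.1135] 0.001
angle 0.6348485371127316 mid [ 0.63418019 -0.15088071  0.13761192]
hinge [ 0.67935482 -0.1552664   0.09      ]
lidtop [ 0.6077393 -0.147836   0.101    ]
```

>>> move_arm --moves '[{"gripper": 0,"x": -2.0,"y": -4.4,"z": 0},{"gripper": 0,"x": -2.0,"y": -4.4,"z": 0},{"gripper": 0,"x": -2.0,"y": -4.4,"z": 0},{"gripper": 0,"x": -2.0,"y": -4.4,"z": 0}]'

```text
validation failed for argument at $.mo...
```

>>> move_arm --moves '[{"gripper": 0,"x": -2.0,"y": -4.4,"z": 0,"roll": 0},{"gripper": 0,"x": -2.0,"y": -4.4,"z": 0,"roll": 0},{"gripper": 0,"x": -2.0,"y": -4.4,"z": 0,"roll": 0},{"gripper": 0,"x": -2.0,"y": -4.4,"z": 0,"roll": 0}]'

```text
time_s: 0.6
eef_pos: [0.3182, -0.4175, 0.4043]
eef_rot: [-0.0, 0.807, -0.591, -0.0]
wrist_force: [0.6, -0.3, -0.4]
opening: 0.141
```

>>> move_arm --moves '[{"gripper": 0,"x": -2.1,"y": -4.5,"z": 0,"roll": 0},{"gripper": 0,"x": -2.1,"y": -4.5,"z": 0,"roll": 0},{"gripper": 0,"x": -2.1,"y": -4.5,"z": 0,"roll": 0},{"gripper": 0,"x": -2.1,"y": -4.5,"z": 0,"roll": 0}]'

```text
time_s: 1.1
eef_pos: [0.4645, -0.283, 0.4044]
eef_rot: [-0.0, 0.807, -0.591, -0.0]
wrist_force: [-0.1, -0.6, -0.3]
opening: -0.001
```

>>> move_arm --moves '[{"gripper": 0,"x": -2.1,"y": -4.5,"z": 0,"roll": 0},{"gripper": 0,"x": -2.1,"y": -4.5,"z": 0,"roll": 0},{"gripper": 0,"x": -2.1,"y": -4.5,"z": 0,"roll": 0},{"gripper": 0,"x": -2.1,"y": -4.5,"z": 0,"roll": 0},{"gripper": 0,"x": 0,"y": 0,"z": 0,"roll": 0}]'

```text
time_s: 1.72
eef_pos: [0.6113, -0.1471, 0.4038]
eef_rot: [-0.0, 0.808, -0.589, -0.001]
wrist_force: [-0.6, 0.6, -0.4]
opening: 0.005
```

>>> move_arm --moves '[{"gripper": 0,"x": 0,"y": 0,"z": 2,"roll": 0},{"gripper": 0,"x": 0,"y": 0,"z": 2,"roll": 0},{"gripper": 0,"x": 0,"y": 0,"z": 1.5,"roll": 0},{"gripper": 0,"x": 0,"y": 0,"z": 0.8,"roll": 0},{"gripper": 0,"x": 0,"y": 0,"z": 0,"roll": 0}]'

```text
time_s: 2.35
eef_pos: [0.6094, -0.1501, 0.3409]
eef_rot: [0.0, 0.807, -0.591, -0.001]
wrist_force: [-0.8, 0.0, 0.2]
opening: -0.0
```

>>> move_arm --moves '[{"gripper": 0,"x": 0,"y": 0,"z": 0.4,"roll": 0},{"gripper": 0,"x": 0,"y": 0,"z": 0.4,"roll": 0},{"gripper": 0,"x": 0,"y": 0,"z": 0.4,"roll": 0}]'

```text
time_s: 2.72
eef_pos: [0.6099, -0.1499, 0.3301]
eef_rot: [-0.0, 0.807, -0.591, 0.001]
wrist_force: [-0.4, -0.3, 1.5]
opening: -0.003
```

>>> move_arm --moves '[{"gripper": 0,"x": 0,"y": 0,"z": 0.4,"roll": 0},{"gripper": 0,"x": 0,"y": 0,"z": 0.4,"roll": 0}]'

```text
time_s: 2.98
eef_pos: [0.6098, -0.1499, 0.3216]
eef_rot: [-0.0, 0.807, -0.591, 0.0]
wrist_force: [0.4, -0.1, 1.4]
opening: -0.004
```

>>> move_arm --moves '[{"gripper": 0,"x": 0,"y": 0,"z": 0.4,"roll": 0},{"gripper": 0,"x": 0,"y": 0,"z": 0.4,"roll": 0},{"gripper": 0,"x": 0,"y": 0,"z": 0.4,"roll": 0},{"gripper": 0,"x": 0,"y": 0,"z": 0.4,"roll": 0}]'

```text
time_s: 3.48
eef_pos: [0.6097, -0.1498, 0.3054]
eef_rot: [0.0, 0.807, -0.591, -0.0]
wrist_force: [0.6, -0.5, 2.2]
opening: -0.0
```

>>> move_arm --moves '[{"gripper": 0,"x": 0,"y": 0,"z": 0.4,"roll": 0},{"gripper": 0,"x": 0,"y": 0,"z": 0.4,"roll": 0},{"gripper": 0,"x": 0,"y": 0,"z": 0.4,"roll": 0},{"gripper": 0,"x": 0,"y": 0,"z": 0.4,"roll": 0}]'

```text
time_s: 3.98
eef_pos: [0.6097, -0.1499, 0.2894]
eef_rot: [0.0, 0.807, -0.591, -0.0]
wrist_force: [-0.7, 0.3, 2.2]
opening: -0.001
```

>>> move_arm --moves '[{"gripper": 0,"x": 0,"y": 0,"z": 0.3,"roll": 0},{"gripper": 0,"x": 0,"y": 0,"z": 0.3,"roll": 0}]'

```text
time_s: 4.22
eef_pos: [0.6097, -0.1498, 0.2835]
eef_rot: [0.0, 0.807, -0.591, -0.0]
wrist_force: [-0.7, 0.4, 1.7]
opening: 0.0
```

Force stays steady at about 2 N; shut is expected at TCP z ≈ 0.274.

>>> move_arm --moves '[{"gripper": 0,"x": 0,"y": 0,"z": 0.3,"roll": 0},{"gripper": 0,"x": 0,"y": 0,"z": 0.3,"roll": 0}]'

```text
time_s: 4.47
eef_pos: [0.6097, -0.1498, 0.2775]
eef_rot: [0.0, 0.807, -0.591, -0.0]
wrist_force: [-1.0, 0.7, 1.7]
opening: 0.001
```

>>> move_arm --moves '[{"gripper": 0,"x": 0,"y": 0,"z": 0.2,"roll": 0}]'

```text
time_s: 4.6
eef_pos: [0.6097, -0.1498, 0.2754]
eef_rot: [0.0, 0.807, -0.591, -0.0]
wrist_force: [-1.1, -0.0, 1.6]
opening: -0.002
```

>>> move_arm --moves '[{"gripper": 0,"x": 0,"y": 0,"z": 0.1,"roll": 0}]'

```text
time_s: 4.72
eef_pos: [0.6097, -0.1498, 0.2745]
eef_rot: [0.0, 0.807, -0.591, -0.0]
wrist_force: [-1.7, 0.4, 2.4]
opening: -0.003
```

>>> move_arm --moves '[{"gripper": 0,"x": 0,"y": 0,"z": 0.1,"roll": 0}]'

```text
time_s: 4.85
eef_pos: [0.6097, -0.1499, 0.2744]
eef_rot: [0.0, 0.807, -0.591, -0.0]
wrist_force: [-5.7, 1.6, 9.7]
opening: 0.001
```

>>> move_arm --moves '[{"gripper": 0,"x": 0,"y": 0,"z": 0.05,"roll": 0},{"gripper": 0,"x": 0,"y": 0,"z": 0,"roll": 0}]'

```text
time_s: 5.1
eef_pos: [0.6097, -0.1498, 0.2744]
eef_rot: [0.0, 0.807, -0.591, -0.0]
wrist_force: [-5.4, 1.8, 8.8]
opening: 0.002
```

>>> move_arm --moves '[{"gripper": 0,"x": 0,"y": 0,"z": -1,"roll": 0},{"gripper": 0,"x": 0,"y": 0,"z": -2.5,"roll": 0},{"gripper": 0,"x": -1.5,"y": 3.2,"z": 0,"roll": 0},{"gripper": 0,"x": -1.5,"y": 3.3,"z": 0,"roll": 0},{"gripper": 0,"x": -1.4,"y": 3.3,"z": 0,"roll": 0}]'

```text
time_s: 5.72
eef_pos: [0.5022, -0.1373, 0.3086]
eef_rot: [-0.0, 0.807, -0.591, 0.001]
wrist_force: [0.2, -0.6, -0.8]
opening: -0.006
```

Run:
```python
from h import *
a=snap('side','s1');b=snap('top','t1')
cv2.imwrite('pics/c1.png',cv2.resize(np.hstack([a['img'][190:390,210:410],b['img'][130:330,280:480]])[:,:,::-1],None,fx=2,fy=2))
o=ctrl.get_obs();print(o['eef_pos'],o['wrist_force'])
tip=o['eef_pos']-[0,0,.173];print(tip,proj(a,tip),proj(b,tip))
```

```text
[ 0.50061611 -0.13677597  0.3078467 ] [-0.08720902  0.55793489 -1.29099852]
[ 0.50061611 -0.13677597  0.1348467 ] [262.11935325 282.83341857] [375.17345885 250.09361276]
```

View pics/c1.png

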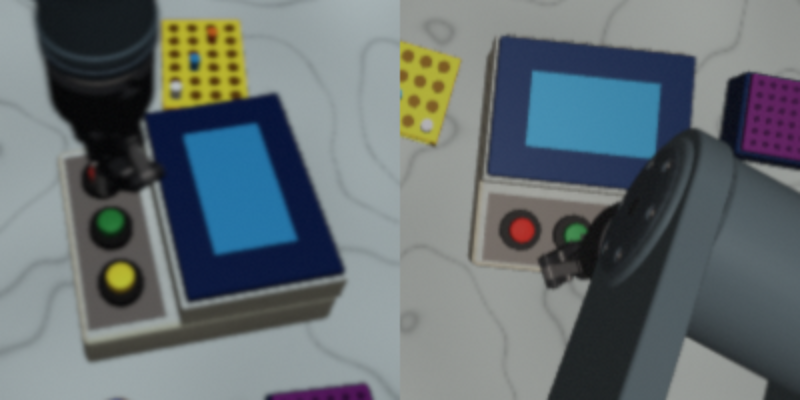

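The lid looks flat and shut in both views, and the keys are visible at side crop (112,222) for green. I'll centre over the green key and lower to just above it, then look again.

>>> move_arm --moves '[{"gripper": 0,"x": 0.1,"y": -0.3,"z": 1.5,"roll": 0},{"gripper": 0,"x": 0,"y": 0,"z": 1.5,"roll": 0},{"gripper": 0,"x": 0,"y": 0,"z": 1.3,"roll": 0},{"gripper": 0,"x": 0,"y": 0,"z": 0,"roll": 0}]'

```text
time_s: 6.32
eef_pos: [0.5058, -0.1373, 0.2631]
eef_rot: [0.0, 0.807, -0.591, -0.002]
wrist_force: [-0.4, 0.0, 0.7]
opening: -0.005
```

Run:
```python
from h import *
a=snap('side','s2');b=snap('top','t2')
cv2.imwrite('pics/c2.png',cv2.resize(np.hstack([a['img'][230:350,220:340],b['img'][190:310,310:430]])[:,:,::-1],None,fx=3.3,fy=3.3,interpolation=cv2.INTER_CUBIC))
o=ctrl.get_obs();print(o['eef_pos'],o['wrist_force'])
tip=o['eef_pos']-[0,0,.173];print(tip,(proj(a,tip)-[220,230])*3.3,(proj(b,tip)-[310,190])*3.3+[396,0])
```

```text
[ 0.5063838  -0.13755667  0.26479636] [ 0.03660302 -0.62430578  0.27403252]
[ 0.5063838  -0.13755667  0.09179636] [153.19178265 215.63440413] [593.54525263 184.72454853]
```

View pics/c2.png

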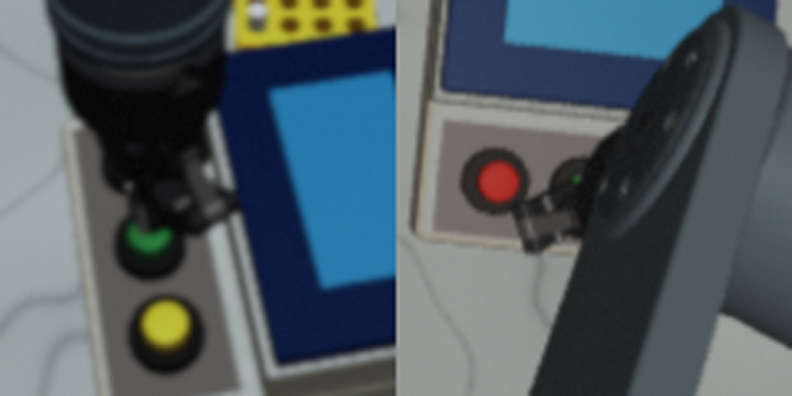

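The fingertip sits over the green key (side crop about (145,220)). The knuckle at (215,195) looks near the lid rim, so I'll check its clearance.

Run:
```python
from h import *
a=load('s2');b=load('t2')
tip=np.array([.5064,-.1376,.0918]);X=np.array([.302,-.953,0])
for s in(1,-1):
  for r in(.03,.045,.06):
    for h in(.03,.05,.07):
      p=tip+s*r*X+[0,0,h];print(s,r,h,((proj(a,p)-[220,230])*3.3).round(),((proj(b,p)-[310,190])*3.3+[396,0]).round())
```

```text
1 0.03 0.03 [184. 230.] [659. 169.]
1 0.03 0.05 [184. 210.] [670. 170.]
1 0.03 0.07 [183. 189.] [681. 171.]
1 0.045 0.03 [201. 253.] [685. 161.]
1 0.045 0.05 [201. 233.] [696. 162.]
1 0.045 0.07 [201. 212.] [709. 162.]
1 0.06 0.03 [219. 277.] [711. 153.]
1 0.06 0.05 [219. 257.] [723. 153.]
1 0.06 0.07 [219. 236.] [736. 153.]
-1 0.03 0.03 [120. 144.] [554. 204.]
-1 0.03 0.05 [118. 123.] [562. 205.]
-1 0.03 0.07 [116. 101.] [570. 207.]
-1 0.045 0.03 [105. 124.] [528. 212.]
-1 0.045 0.05 [103. 103.] [534. 214.]
-1 0.045 0.07 [101.  81.] [542. 216.]
-1 0.06 0.03 [ 91. 105.] [501. 221.]
-1 0.06 0.05 [88. 83.] [507. 223.]
-1 0.06 0.07 [85. 61.] [514. 225.]
```

Run:
```python
from h import *
def g(c,x,y,w):
    i=c['img'][y:y+w,x:x+w,::-1]; i=(255*(i/255.)**.5).astype(np.uint8)
    return cv2.resize(i,(400,400),interpolation=cv2.INTER_CUBIC)
cv2.imwrite('pics/c3.png',np.hstack([g(load('s2'),235,255,70),g(load('t2'),330,210,70)]))
```

```text
(no output)
```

View pics/c3.png

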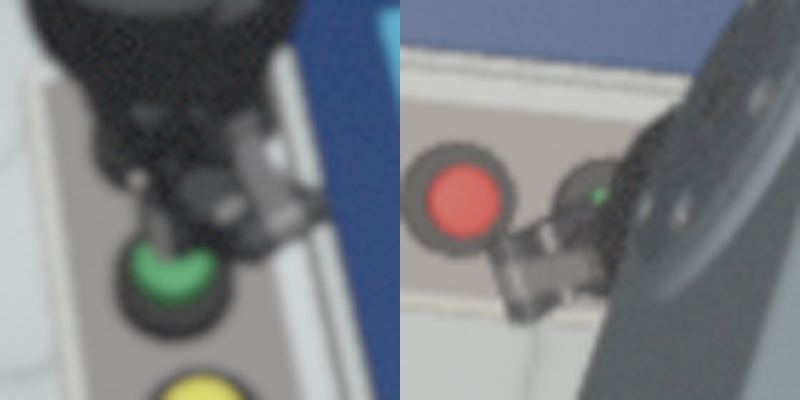

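The side crop shows the fingertip at about (165,255), on the green cap. The knuckles stay well above and clear of the red and yellow keys. I'll press in small steps.

>>> move_arm --moves '[{"gripper": 0,"x": 0,"y": 0.2,"z": 0.4,"roll": 0},{"gripper": 0,"x": 0,"y": 0,"z": 0.4,"roll": 0},{"gripper": 0,"x": 0,"y": 0,"z": 0,"roll": 0}]'

```text
time_s: 6.8
eef_pos: [0.5041, -0.1381, 0.257]
eef_rot: [0.0, 0.807, -0.591, -0.0]
wrist_force: [-0.2, -0.2, 0.1]
opening: 0.002
```

>>> move_arm --moves '[{"gripper": 0,"x": 0,"y": 0,"z": 0.2,"roll": 0},{"gripper": 0,"x": 0,"y": 0,"z": 0.2,"roll": 0},{"gripper": 0,"x": 0,"y": 0,"z": 0,"roll": 0}]'

```text
time_s: 7.18
eef_pos: [0.5042, -0.1381, 0.253]
eef_rot: [0.0, 0.807, -0.591, -0.0]
wrist_force: [0.2, 0.4, -0.2]
opening: -0.002
```

>>> move_arm --moves '[{"gripper": 0,"x": 0,"y": 0,"z": 0.2,"roll": 0},{"gripper": 0,"x": 0,"y": 0,"z": 0.2,"roll": 0}]'

```text
time_s: 7.42
eef_pos: [0.5044, -0.1382, 0.2493]
eef_rot: [-0.0, 0.807, -0.591, 0.0]
wrist_force: [0.4, 1.0, 2.2]
opening: -0.004
```

>>> move_arm --moves '[{"gripper": 0,"x": 0,"y": 0,"z": 0.15,"roll": 0},{"gripper": 0,"x": 0,"y": 0,"z": 0,"roll": 0}]'

```text
time_s: 7.68
eef_pos: [0.5044, -0.1382, 0.2479]
eef_rot: [-0.0, 0.807, -0.591, 0.0]
wrist_force: [-0.9, -0.2, 2.0]
opening: -0.0
```

>>> move_arm --moves '[{"gripper": 0,"x": 0,"y": 0,"z": 0.1,"roll": 0},{"gripper": 0,"x": 0,"y": 0,"z": 0,"roll": 0}]'

```text
time_s: 7.92
eef_pos: [0.5044, -0.1382, 0.2468]
eef_rot: [-0.0, 0.807, -0.591, 0.0]
wrist_force: [-0.6, 0.3, 3.8]
opening: -0.001
```

>>> move_arm --moves '[{"gripper": 0,"x": 0,"y": 0,"z": 0.1,"roll": 0},{"gripper": 0,"x": 0,"y": 0,"z": 0,"roll": 0}]'

```text
time_s: 8.18
eef_pos: [0.5045, -0.1382, 0.2464]
eef_rot: [0.0, 0.807, -0.591, 0.0]
wrist_force: [-1.2, 1.5, 9.1]
opening: -0.003
```

>>> move_arm --moves '[{"gripper": 0,"x": 0,"y": 0,"z": 0.05,"roll": 0},{"gripper": 0,"x": 0,"y": 0,"z": 0,"roll": 0}]'

```text
time_s: 8.43
eef_pos: [0.5045, -0.1382, 0.2463]
eef_rot: [0.0, 0.807, -0.591, 0.0]
wrist_force: [-3.4, 1.8, 12.5]
opening: 0.001
```

The key has hit its stop (12.5 N, TCP no longer moving). Withdrawing.

>>> move_arm --moves '[{"gripper": 0,"x": 0,"y": 0,"z": -0.5,"roll": 0},{"gripper": 0,"x": 0,"y": 0,"z": -2,"roll": 0},{"gripper": 0,"x": 0,"y": 0,"z": -4,"roll": 0},{"gripper": 0,"x": 0,"y": 0,"z": -4,"roll": 0},{"gripper": 0,"x": 0,"y": 0,"z": -4,"roll": 0}]'

```text
time_s: 9.05
eef_pos: [0.5039, -0.138, 0.3908]
eef_rot: [0.0, 0.807, -0.591, -0.001]
wrist_force: [1.8, 0.1, -0.5]
opening: 0.003
```

>>> move_arm --moves '[{"gripper": 0,"x": -4,"y": 2,"z": 0,"roll": 0},{"gripper": 0,"x": -4,"y": 2,"z": 0,"roll": 0},{"gripper": 0,"x": -4,"y": 2,"z": 0,"roll": 0},{"gripper": 0,"x": -4,"y": 2,"z": 0,"roll": 0},{"gripper": 0,"x": -4,"y": 2,"z": 0,"roll": 0}]'

```text
time_s: 9.68
eef_pos: [0.3472, 0.0232, 0.3896]
eef_rot: [0.0, 0.807, -0.591, -0.0]
wrist_force: [-0.0, -0.2, 0.1]
opening: -0.002
```

>>> move_arm --moves '[{"gripper": 0,"x": -4,"y": 0,"z": 0,"roll": 0},{"gripper": 0,"x": -3,"y": 0,"z": 0,"roll": 0},{"gripper": 0,"x": -1,"y": 0,"z": 0,"roll": 0},{"gripper": 0,"x": 0,"y": 0,"z": 0,"roll": 0},{"gripper": 0,"x": 0,"y": 0,"z": 0,"roll": 0}]'

```text
time_s: 10.3
eef_pos: [0.3248, 0.0979, 0.3901]
eef_rot: [0.0, 0.807, -0.591, -0.0]
wrist_force: [0.4, -0.3, 0.4]
opening: 0.002
```

Run:
```python
from h import *
a=snap('side','s3');b=snap('top','t3')
a0=load('s0');b0=load('t0')
for n,lo,hi,pa,pb in [('red',0,8,(261,277),(341,245)),('green',45,85,(265,301),(368,248)),('yellow',22,35,(270,330),(395,250))]:
    try: print(n,tri(a,blob(a,lo,hi,pa,r=14)[0],b,blob(b,lo,hi,pb,r=14)[0])[0].round(4))
    except Exception as e: print(n,e)
for n,lo,hi,pb in[('tip',135,165,(477,190)),('rack',20,32,(276,171)),('cap',100,125,(447,267))]:
    try: print(n,[blob(c,lo,hi,pb,smin=80,vmin=40,r=45 if n!='cap' else 12)[0].round(1) for c in(b0,b)])
    except Exception as e: print(n,e)
cn=max(cv2.findContours(blob(a,90,108,(342,275),smin=110,vmin=90,r=70)[2],0,2)[0],key=cv2.contourArea);q=cv2.approxPolyDP(cn,.05*cv2.arcLength(cn,1),1)[:,0];print([onz(a,x,.101).round(3).tolist() for x in q])
cv2.imwrite('pics/c4.png',cv2.resize(np.hstack([a['img'],b['img']])[:,:,::-1],None,fx=.71,fy=.71)); o=ctrl.get_obs();print(o['eef_pos'],o['wrist_force'])
```

```text
red [ 0.5085 -0.0855  0.0767]
green [ 0.5031 -0.137   0.0759]
yellow [ 0.4978 -0.1889  0.0756]
tip [array([480.6, 190.4]), array([480.6, 190.4])]
rack [array([274.1, 172. ]), array([274., 172.])]
cap [array([447.6, 266.5]), array([447.7, 266.4])]
[[0.654, -0.093, 0.101], [0.588, -0.087, 0.101], [0.575, -0.203, 0.101], [0.643, -0.21, 0.101]]
[0.32477174 0.09785149 0.39011929] [0.00730155 0.58871257 0.46395121]
```

View pics/c4.png

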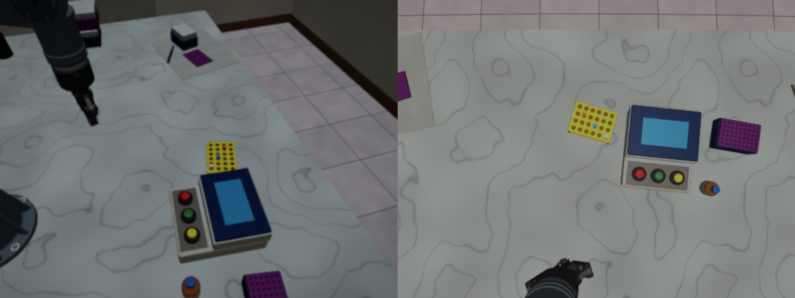

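The lid is flat (side view about (235,205)), the keys are up, the loose items haven't moved and the arm is clear. Handing in.

```bash
python3 -c "
from bench import ctrl
print(ctrl.hand_in())"
```

```text
the job is handed in; nothing more can be done
None
```

I pushed the lid shut with the closed fingertips and pressed the green key down to its stop. I then lifted off, moved the arm clear and handed the job in at about 10.5 s. `hand_in()` gives no verdict, so the results below come from my own checks.

- **Lid:** it took about 2 N on the way down and peaked at about 10 N at the stop. The fingertips stopped 101 mm above the bench, as expected for a shut lid, and it looks flat in both final views.
- **Green key:** contact began about 5 mm above its stop, and it reached the stop at about 12.5 N. That is below the 25 N limit but more than the 4 N needed. It sprang back to its starting height within the measuring error.
- **Red and yellow keys:** measured within 0.3 mm of their starting heights, so neither is down.
- **Tip box, tube rack and bottle:** they moved no more than 0.1 px between the first and last top views.

No final check failed. The key heights measured from the cameras came out about 2 mm below the stated 78 mm both times, which is within the calibration tolerance.

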